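# Locate the pendant carrier plate in the drilling fixture and clamp it

### The job

Get the pendant plate ready for drilling: slide the aluminium carrier plate on the fixture's base until it sits fully home against both dowels and the end stop. Then take the hold-down lever by its grip, squeeze in the release button in the side of the grip and swing the lever all the way down, so that the foot clamps the plate and, when you let go, the button springs back out with the lever latched. Do not disturb the other things on the bench.

Things in the scene. Friction and masses are not known exactly. Their poses are not given: they have to be found in the camera images.
- fixture: Drilling fixture, fixed to the bench at a place and yaw that differ. Its x points away from the robot to its back, y left, z up; origin on the bench. Grey flat base, x from -152 to 128 mm, y from -140 to 150 mm, top 20 mm above the bench. When the plate is fully home its centre is at x = -10, y = -30 mm and it lies square to the fixture.
- dowel_left (a point): Top centre of the left of two upright steel dowels, 10 mm diameter, 22 mm tall above the base, at x = 50, y = 20 mm of the fixture. The plate's back edge goes against the front (-x) sides of both dowels.
- dowel_right (a point): Top centre of the right dowel, same size, at x = 50, y = -80 mm of the fixture.
- end_stop (a point): Middle of the upper edge of the end stop's face, at x = -30, y = -100 mm of the fixture, 18 mm above the base. The stop is a steel block 26 mm (x) by 22 mm (y); its face looks left (+y) and the plate's right edge goes against it.
- plate: Loose aluminium carrier plate, 110 (x) x 140 (y) x 10 mm, about 0.4 kg, with two rows of round brass pendant blanks let into its top; it lies flat on the base, some centimetres short of the dowels and to the left of the end stop, somewhat turned. Origin: centre of its underside; x across its short side (towards the dowels), z up.
- edge_left (a point): Point on the plate's back edge (the edge that goes to the dowels), 50 mm left of its middle, at mid thickness; it comes to the left dowel.
- edge_right (a point): The same, 50 mm right of the middle; it comes to the right dowel.
- edge_side (a point): Point on the plate's right edge, at mid thickness, that comes to the end stop.
- lever (a joint): Hand lever, rad: 0 fully raised (1.15 rad above level), 1.15 fully down (level, pointing to -x of the fixture). Starts 0 to 0.06. A latch blocks it at about 0.07 (springy if forced) until the button is 5 mm in; between the notches the latch rides on the rim, button in; beyond about 1.13 it drops into the lower notch. Stiff, 3 to 5 N at the grip; stays put. Foot meets plate at about 1.1.
- lever_grip (a point): Centre of the lever's black grip at the release button, 235 mm from the hinge, beside the base on the right. The grip is 24 mm wide (along y of the fixture), 26 mm thick, and reaches 27 mm beyond this point to its end and 70 mm back along the lever. The frame turns with the lever; its -x points along it to the end.
- lever_hinge (a point): Point on the lever's axis in the plane of the lever, at x = 85, y = -172, z = 60 mm of the fixture. The axis runs along the fixture's y: a shaft behind the dowels, in two bearing blocks, which also carries the clamp arm over the plate's middle (fixture y = -30). Raised, the arm leaves some 90 mm clear above the plate.
- button (a joint): Release button, m pressed in: 0 out, 0.007 fully in. Steel, round, 18 mm diameter, in the right (-y) side of the grip at lever_grip, standing 9 mm out of it; pressed along +y of the fixture against a spring, about 6 N fully in. A pinch across the grip (33 mm over the button, 26 mm with it in) presses it.
- foot: Rubber clamp foot, 20 mm diameter, on a spring spindle in the end of the clamp arm; moves with the lever, comes down on the middle of the plate. Origin: on the centre line of the arm, 94 mm from the shaft axis; the sole lies 34 mm below it.
- pliers: Bystander: pliers lying on the bench left of the fixture, about 155 mm long. Origin: near the pivot, on the bench.
- spool: Bystander: wooden thread spool, 36 mm diameter, 43 mm tall, standing in front of the fixture's left part. Origin: centre of its underside.
- bead_jar: Bystander: glass jar with white cap, 52 mm diameter, 65 mm tall, standing right of the lever. Origin: centre of its underside.
- ring_cone: Bystander: white ring cone, foot 60 mm diameter, 88 mm tall, at the left. Origin: centre of its underside.
- brush: Bystander: brush lying at the right. Origin: on the bench.
- offcut: Bystander: small aluminium offcut, 70 x 45 x 8 mm, on the bench at the left, near the robot. Not the carrier plate. Origin: centre of its underside.
Things that resemble listed ones, but are neither listed nor needed, are in the scene too. There is more than one size of the plate; the job needs the middle-sized.

How it is judged:
On the way:
1. the plate lies flat on the base, home against both dowels and the end stop (each within 1.5 mm), with the lever still raised (x of each of edge_left, edge_right in the frame of fixture above 0.0435 m and y of edge_side in the frame of fixture below -0.0985 m and z of plate in the frame of fixture below 0.0215 m and angle between plate's own z axis and vertical below 0.03 rad and value of joint lever below 0.2 rad), for 0.2 s.
At the end, for the whole second after the job is handed in: The plate lies flat and still on the base with its back edge within 1.5 mm of both dowels and its right edge within 1.5 mm of the end stop; the lever is down (beyond 1.1 rad) and latched, its release button sprung back out (less than 2 mm in); the foot presses on the plate (more than 2 N) (x of each of edge_left, edge_right in the frame of fixture above 0.0435 m and y of edge_side in the frame of fixture below -0.0985 m and z of plate in the frame of fixture below 0.0215 m and angle between plate's own z axis and vertical below 0.03 rad and linear speed of plate below 0.01 m/s and value of joint lever above 1.1 rad and value of joint button below 0.002 m and contact force between foot and plate above 2 N); the robot touches nothing.
It fails at once if a bystander on the bench is shifted by more than 20 mm (distance of any of pliers, spool, bead_jar, ring_cone, brush, offcut from where it was at the start of the episode above 0.02 m).
It also fails if it takes over 72 s, if anything falls off the work surface, if the arm or the gripper's body presses on something with over 40 N, if the wrist force passes 120 N, or if a joint passes its speed limit or range.

### The arm

A 6-joint arm with a two-finger parallel gripper is mounted at the origin on the work surface. World frame = base frame: x ahead of the robot, y to its left, z up, the work surface at z = 0. Lengths are in m, angles in rad, forces in N, time in s.
With the tool pointing down it reaches from about 0.275 to 0.875 m from the base axis. Payload 12.5 kg.
Tool frame: the origin (TCP) lies at the very end of the fingers, on their centre line; the grasp point (between the pads) lies robot.grip_depth behind it (robot.grip_depth is the distance from the TCP to the grasp point, in m); z points along the fingers, y is the line along which they close (so a half turn about z gives the same grasp; the last joint's range is limited). The gripper opens to 85 mm and grips with 20 to 120 N. Pads are 22 mm wide; open, the fingers measure 114 mm over their backs; the gripper's body (76 mm by 85 mm) begins 54 mm behind the grasp point. The pads swing forward as they close: fully open they stand 13 mm farther back than shut.
Start: joints at [-1.278, 0.351, 1.652, -0, 1.139, -0.085], TCP at [0.203, -0.511, 0.198] pointing down, gripper open.
Joint ranges: [-2.75, 2.75], [-0.79, 2.1], [0.01, 2.65], [-1.57, 4.71], [0.07, 3.14], [-2.87, 2.87]. Speed limits (rad/s): [2.22, 2.22, 2.79, 3.14, 3.14, 3.14].

### API

Orientations are given as a unit quaternion [w, x, y, z].
In Python, from bench import observe, cams, ticket, robot gives the robot as it stands.
- The arm moves only by the shell command python3 -m jog 'ROWS' [FORCE]. ROWS is JSON, one flat list of numbers, 7 for each row, row after row: the opening, from -1 (shut) to 1 (fully open), then the shift along the tool's x, y, z in m, then the turn, a rotation vector about the tool's x, y, z in rad. A call has 1 to 20 rows; each row shifts and turns the commanded pose from where the row before left it, along the tool's axes as they then stand; what a row does not reach is not made up. A row lasts 1/8 s, in which the tool goes at most 62.5 mm and 10.7 degrees, less where a joint would pass 70% of its speed; a pose out of reach is approached as far as the arm can. A call with a gripper value outside its range is refused whole. The fingers move at their own pace and stop on an object; FORCE is the grip in N (left out, the last holds). Time passes only in rows, so rows that do not move let the fingers close. It gives the time, the measured TCP pose, the force, the opening and the grip force at its end, in the units of the state.
- observe(): the state, without advancing time (a new reading comes with each control period).
- cams.read_camera(name): name is "scene" or "top"; returns (picture, depth): 384x512x3 uint8, red, green, blue; 384x512 float32, m along the optical axis (not along the pixel's ray), 0 where there is no reading.
- cams.camera_model(name): a dict with "mtx" (3x3 intrinsics, pixels), "k1" (the pictures are not rectified: a ray, as slopes to the right and down, at radius r is drawn at 1 + k1 r^2 times it, then the intrinsics apply), "rvec" (rotation vector, rad) and "tvec" (3), from world to camera coordinates, as OpenCV has them. Camera axes: x right, y down, z forward; pixel columns grow to the right and rows downward; lengths in m; the calibration is good to about 2 mm. A picture is of the moment at which its call begins. camera_model takes no time and is no camera call.
- ticket.hand_in(): hands the job in; it is judged then, once.
Trained networks look in the newest picture that a camera, given by its name, has taken for a name from the list of things; names that differ only in an ending like _2 or _b are one class to them, and where a whole thing is asked for, a point or a joint stands for the part that bears it (a point fixed in the world has none). Each returns a list of dicts, best first, with "conf" (0 to 1); they miss things now and then, are a little off and sometimes report something else, mostly with a low value. They report only what shows in the picture. A call takes as long as a camera call. They do not tell look-alikes from the thing itself.
- cams.find_in(camera, name): "pixel" ([column, row] in pixels, amid what is visible of it).
The state is a dict: "t": time; "joints": joint angles; "dq": joint speeds; "tau": joint torques, N m; "tool_pos": TCP position; "orientation": TCP orientation; "ft_force": force on the tool from outside, world axes, zero at the start; "ft_torque": the same for the moment, N m; "grip_width": finger opening in m; "finger_force": force on a finger pad.
Only numpy, scipy, OpenCV 4.12 (cv2) and the standard library are available. Lean on these libraries where they do the work, as an engineer would, in place of code of your own. Each camera call takes 0.05 s, during which the arm holds its last target. There are 200 camera calls.

## Working session

There is one attempt and no reset: what is moved stays moved. The work goes in short steps, Python scripts to look and compute and a shell command to move; the robot and the scene stay as the last step left them, time stands still between calls to the robot, and variables do not carry over. Pictures are saved under pics/ and viewed, at most 10 in all, crops included, and the job is handed in when it is done.

```bash
ls; mkdir -p pics; cat > h.py <<'E'
import numpy as np,cv2
from bench import observe,cams,ticket,robot
from scipy.spatial.transform import Rotation as R
def cam(n):
    m=cams.camera_model(n);K=np.array(m["mtx"]);Rm=cv2.Rodrigues(np.array(m["rvec"],float))[0];t=np.array(m["tvec"],float);return K,m["k1"],Rm,t
def ray(n,px):
    K,k1,Rm,t=cam(n)
    p=cv2.undistortPoints(np.array([[px]],float),K,np.array([k1,0,0,0.]))[0,0]
    return -Rm.T@t, Rm.T@np.array([p[0],p[1],1])
def atz(n,px,z):
    c,d=ray(n,px);return c+d*(z-c[2])/d[2]
def atd(n,px,dep):
    c,d=ray(n,px);return c+d*dep
def proj(n,P):
    K,k1,Rm,t=cam(n)
    return cv2.projectPoints(np.array(P,float).reshape(-1,1,3),cv2.Rodrigues(Rm)[0],t,K,np.array([k1,0,0,0.]))[0][:,0]
E
python3 - <<'E'
from h import *
print(observe()); print(robot.grip_depth)
for n in ["scene","top"]:
    im,d=cams.read_camera(n); cv2.imwrite(f"pics/{n}0.png",im[:,:,::-1]); np.save(f"{n}d.npy",d); c=cam(n); print(n,-c[2].T@c[3], c[2][2],c[0][0,0])
    for k in ["plate","dowel_left","dowel_right","end_stop","edge_left","edge_right","edge_side","lever_grip","lever_hinge","button","foot","bead_jar","spool"]:
        for f in cams.find_in(n,k)[:4]:
            p=f["pixel"];r,cc=int(round(p[1])),int(round(p[0]));print(k,np.round(p,1),round(f["conf"],2),np.round(atd(n,p,d[r,cc]),3))
E
```

```text
pics
{'t': 0.0, 'joints': array([-1.27758933e+00,  3.51188441e-01,  1.65243370e+00, -3.34721165e-06,
        1.13905226e+00, -8.45920407e-02]), 'dq': array([ 1.11462544e-03,  5.51042996e-04,  2.21396804e-03,  3.61928694e-04,
       -3.92015714e-05, -1.71672519e-03]), 'tau': array([-9.35748685e-04, -5.06101692e+01, -2.91409618e+01, -1.70081271e-04,
        4.44207733e-03,  3.09572613e-05]), 'tool_pos': array([ 0.20280489, -0.51085914,  0.19738095]), 'orientation': array([-5.37776382e-04,  9.82211200e-01,  1.87778767e-01, -5.78263808e-05]), 'ft_force': array([-0.16607447,  0.07696407, -0.11030077]), 'ft_torque': array([ 0.03945735, -0.02134053,  0.02207427]), 'finger_force': 0.0, 'grip_width': 0.08553188078677652}
0.0187
scene [ 1.20180153 -0.50223389  0.84866234] [-0.59824659  0.49951304 -0.62656822] 361.31005988625446
plate [278.5 229.2] 0.94 [0.603 0.099 0.029]
plate [207.6 209.9] 0.93 [ 0.362 -0.017  0.011]
plate [194.9 269. ] 0.56 [ 0.557 -0.193  0.007]
dowel_left [289.5 252.4] 0.89 [0.694 0.063 0.021]
dowel_right [289.  250.2] 0.68 [0.685 0.069 0.018]
end_stop [287.4 249.6] 0.66 
[... 1319 characters left out ...]
]
edge_right [218.3 185.3] 0.74 [0.592 0.129 0.027]
edge_right [269.9 144.9] 0.72 [ 0.743 -0.063  0.056]
edge_right [253.9 251.5] 0.65 [ 0.346 -0.008  0.01 ]
edge_right [300.8 200.4] 0.62 [ 0.54  -0.185  0.009]
edge_side [303.3 199.7] 0.69 [ 0.543 -0.195  0.008]
edge_side [255.  250.9] 0.64 [ 0.348 -0.012  0.013]
edge_side [218.1 184.2] 0.63 [0.596 0.129 0.03 ]
lever_grip [246.1 141.8] 0.62 [0.751 0.026 0.067]
lever_hinge [253.5 142.4] 0.82 [ 0.751 -0.002  0.06 ]
foot [251.9 143.9] 0.33 [0.755 0.004 0.018]
bead_jar [308.3 158.7] 0.49 [ 0.69  -0.205  0.067]
bead_jar [236.2 161.7] 0.18 [0.685 0.063 0.018]
spool [220.4 185.3] 0.65 [0.592 0.121 0.026]
spool [197.7 223.9] 0.52 [0.445 0.2   0.045]
```

```bash
python3 -c "
import cv2
for n in ['scene','top']:
    i=cv2.imread(f'pics/{n}0.png');cv2.imwrite(f'pics/{n}0b.png',cv2.resize(i,(800,600),interpolation=cv2.INTER_CUBIC))"
```

```text
(no output)
```

View pics/scene0b.png

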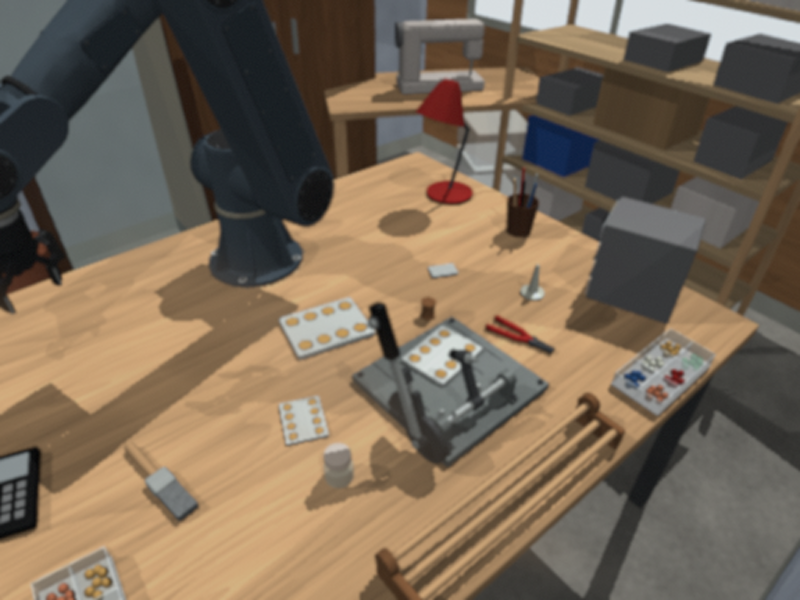

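View pics/top0b.png

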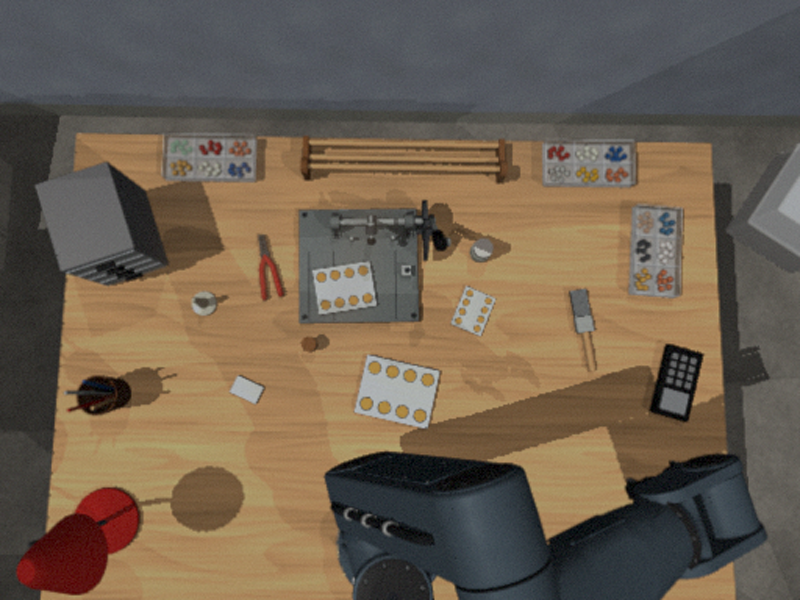

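The scene picture shows the fixture with the plate on its base (around 445,355 of 800x600) and the lever raised at about (385,330). The other plates are a larger one at (325,325) and a smaller one at (302,420). In the top picture, the base corners are near (299,209), (417,208), (421,322) and (299,323), with the plate at (345,287). Next I'll fit the poses.

```bash
python3 - <<'E'
from h import *
# orthographic mosaics 1mm/px at z=0.02 (base) and z=.03, x up, y left; x 0.48..0.82, y -0.16..0.26
S=0.0007;X0,X1,Y0,Y1=.47,.83,-.14,.26
H=int((X1-X0)/S);W=int((Y1-Y0)/S)
r,c=np.mgrid[:H,:W];x=X1-r*S;y=Y1-c*S
for n,z in [("top",.02),("scene",.02)]:
    im=np.mean([cams.read_camera(n)[0] for _ in range(4)],0).astype(np.uint8)[:,:,::-1].copy()
    P=np.stack([x,y,np.full_like(x,z)],-1)
    q=proj(n,P).astype(np.float32).reshape(H,W,2)
    o=cv2.remap(im,q[...,0],q[...,1],cv2.INTER_CUBIC)
    for k in range(0,40,5):
        v=.5+k/100
        if v<X1: i=int((X1-v)/S); cv2.putText(o,f"{v:.2f}",(0,i),0,.35,(0,255,255)); cv2.line(o,(0,i),(8,i),(0,255,255))
    cv2.imwrite(f"pics/o_{n}.png",o); print(o.shape)
a=cv2.imread("pics/o_top.png");b=cv2.imread("pics/o_scene.png")
cv2.imwrite("pics/ob.png",b)
E
```

```text
(514, 571, 3)
(514, 571, 3)
```

View pics/o_top.png

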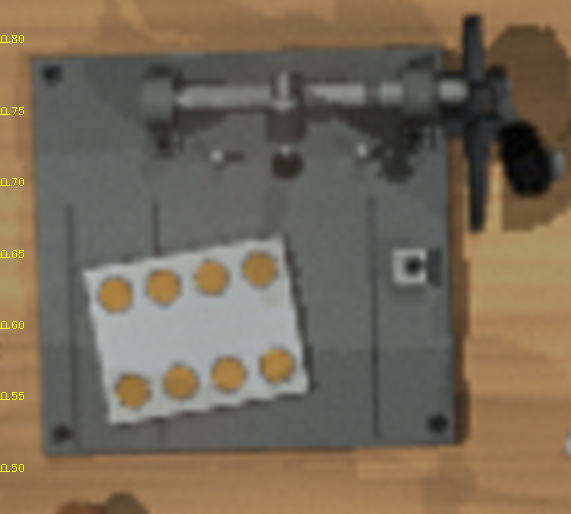

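View pics/o_scene.png

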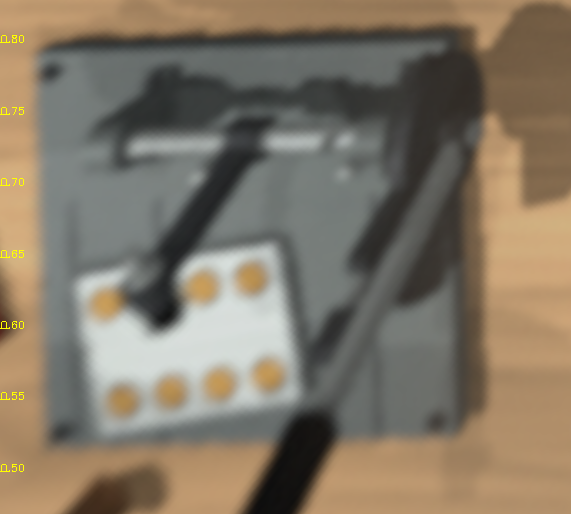

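```bash
python3 -m jog '[0.5,0,0,0,0,0,0.176, 0.5,0,0,0,0,0,0.176, 0.5,0.0227,-0.0445,0,0,0,0, 0.5,0.0227,-0.0445,0,0,0,0, 0.5,0.0227,-0.0445,0,0,0,0, 0.5,0.0227,-0.0445,0,0,0,0, 0.5,0.0227,-0.0445,0,0,0,0, 0.5,0.0227,-0.0445,0,0,0,0, 0.5,0.0227,-0.0445,0,0,0,0, 0.5,0.0227,-0.0445,0,0,0,0, 0.5,0.0227,-0.0445,0,0,0,0, 0.5,0.0227,-0.0445,0,0,0,0, 0.5,0.0227,-0.0445,0,0,0,0, 0.5,0.0227,-0.0445,0,0,0,0, 0.5,0.0227,-0.0445,0,0,0,0, 0.5,0.0227,-0.0445,0,0,0,0]' 40
```

```text
t: 3.8
tool_pos: [0.5051, 0.1215, 0.198]
orientation: [0.0, 1.0, 0.013, 0.0]
ft_force: [-0.4, 0.1, 0.6]
grip_width: 0.0641
finger_force: 0.0
```

```bash
cat >> h.py <<'E'
F=np.array([.669,.083]);TH=.026
def st():
    o=observe();p=o["tool_pos"];Rm=R.from_quat(np.roll(o["orientation"],-1))
    d=p[:2]-F;c,s=np.cos(TH),np.sin(TH)
    x=Rm.as_matrix()
    print("t%.2f"%o["t"],"world",np.round(p,4),"fix",np.round([c*d[0]+s*d[1],-s*d[0]+c*d[1],p[2]],4),"yaw %.4f"%np.arctan2(x[1,0],x[0,0]),"z",np.round(x[:,2],3),"F",np.round(o["ft_force"],1),"g %.3f %.1f"%(o["grip_width"],o["finger_force"]),"j",np.round(o["joints"],2))
E
python3 -c "
from h import *;st()"
```

```text
t3.80 world [0.5051 0.1215 0.198 ] fix [-0.1628  0.0427  0.198 ] yaw 0.0260 z [ 0. -0. -1.] F [-0.4  0.1  0.6] g 0.064 0.0 j [ 0.15  0.3   1.73 -0.    1.12  1.69]
```

```bash
python3 -m jog '[0.5,0,0,0.06,0,0,0, 0.5,0,0,0.06,0,0,0, 0.5,0,0,0.05,0,0,0, 0.5,0,0,0.006,0,0,0, 0.5,0.01,0,0,0,0,0, 0.5,0.005,0,0,0,0,0]'; python3 - <<'E'
from h import *
st()
im=cams.read_camera("scene")[0]
cv2.imwrite("pics/s1.png",cv2.resize(im[150:320,170:380,::-1],None,fx=3.5,fy=3.5,interpolation=2))
E
```

```text
t: 4.55
tool_pos: [0.5219, 0.1204, 0.0241]
orientation: [-0.0, 1.0, 0.013, 0.002]
ft_force: [0.2, -0.9, -0.2]
grip_width: 0.0643
finger_force: 0.0
t4.55 world [0.5219 0.1204 0.0241] fix [-0.1461  0.0412  0.0241] yaw 0.0257 z [ 0.004  0.001 -1.   ] F [ 0.2 -0.9 -0.2] g 0.064 0.0 j [0.14 0.57 1.82 0.   0.75 1.68]
```

View pics/s1.png

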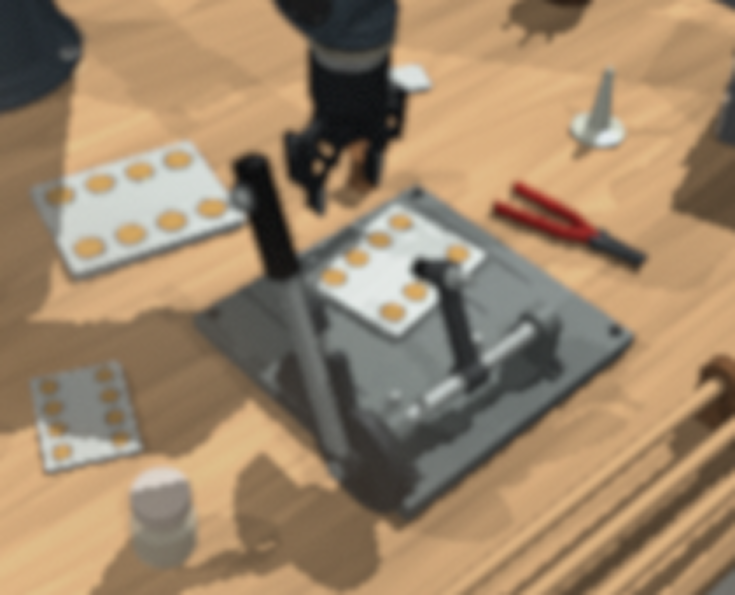

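The fingers are at the front edge of the base, around (310,190), just short of the plate. I'll lower them to find the base.

```bash
for i in 1 2 3 ; do python3 -m jog '[0.5,0,0,0.002,0,0,0, 0.5,0,0,0.002,0,0,0]' | tr '\n' ' '; echo; done
```

```text
t: 4.85 tool_pos: [0.5195, 0.1202, 0.0182] orientation: [-0.0, 1.0, 0.013, 0.0] ft_force: [0.1, -0.4, -0.3] grip_width: 0.064 finger_force: 0.0 
t: 5.1 tool_pos: [0.5194, 0.1202, 0.0137] orientation: [0.0, 1.0, 0.013, -0.0] ft_force: [-0.1, -1.1, -0.2] grip_width: 0.0635 finger_force: 0.0 
t: 5.35 tool_pos: [0.5195, 0.1202, 0.0097] orientation: [0.0, 1.0, 0.013, -0.0] ft_force: [-0.7, 0.4, 0.1] grip_width: 0.064 finger_force: 0.0
```

```bash
for i in 1 2 ; do python3 -m jog '[0.5,0,0,0.001,0,0,0, 0.5,0,0,0.001,0,0,0]' | tr '\n' ' '; echo; done
```

```text
t: 5.6 tool_pos: [0.5195, 0.1202, 0.0078] orientation: [-0.0, 1.0, 0.013, -0.0] ft_force: [0.0, 0.1, -0.2] grip_width: 0.0639 finger_force: 0.0 
t: 5.85 tool_pos: [0.5195, 0.1202, 0.0059] orientation: [-0.0, 1.0, 0.013, 0.0] ft_force: [-0.2, -0.7, -0.2] grip_width: 0.0641 finger_force: 0.0
```

```bash
python3 -m jog '[0.5,0,0,-0.016,0,0,0, 0.5,0.006,0,0,0,0,0,0.5,0,0,0.003,0,0,0, 0.5,0,0,0.003,0,0,0, 0.5,0,0,0,0,0,0]' | tr '\n' ' ';for i in 1 2 3; do python3 -m jog '[0.5,0,0,0.001,0,0,0, 0.5,0,0,0.001,0,0,0]' | tr '\n' ' '; echo; done
```

```text
t: 6.48 tool_pos: [0.5251, 0.1203, 0.0153] orientation: [0.0, 1.0, 0.013, -0.001] ft_force: [-0.1, 1.0, 0.3] grip_width: 0.0643 finger_force: 0.0 t: 6.72 tool_pos: [0.5255, 0.1203, 0.0138] orientation: [0.0, 1.0, 0.013, -0.0] ft_force: [-0.0, -0.0, -0.5] grip_width: 0.0642 finger_force: 0.0 
t: 6.98 tool_pos: [0.5255, 0.1204, 0.0118] orientation: [0.0, 1.0, 0.013, -0.0] ft_force: [-0.2, -0.6, 0.6] grip_width: 0.064 finger_force: 0.0 
t: 7.22 tool_pos: [0.5255, 0.1203, 0.0098] orientation: [-0.0, 1.0, 0.013, 0.0] ft_force: [-1.2, -0.4, 1.0] grip_width: 0.0641 finger_force: 0.0
```

```bash
for i in 1 2 ; do python3 -m jog '[0.5,0,0,0.001,0,0,0, 0.5,0,0,0.001,0,0,0]' | tr '\n' ' '; echo; done
```

```text
t: 7.48 tool_pos: [0.5255, 0.1203, 0.0078] orientation: [-0.0, 1.0, 0.013, 0.0] ft_force: [0.1, -0.2, 0.2] grip_width: 0.0642 finger_force: 0.0 
t: 7.72 tool_pos: [0.5255, 0.1204, 0.0058] orientation: [-0.0, 1.0, 0.013, 0.0] ft_force: [0.0, -0.1, -0.3] grip_width: 0.064 finger_force: 0.0
```

```bash
python3 - <<'E'
from h import *
st()
im,d=cams.read_camera("scene")
o=observe();T=o["tool_pos"]
for dz in (0,.007,.013):
  pts=[T+[0,s*.04,dz] for s in(-1,1)]+[T+[0,0,dz]]
  print(dz,np.round(proj("scene",pts),1).tolist(), np.round((proj("scene",pts)-[200,190])*6.6).tolist())
c,s=np.cos(TH),np.sin(TH)
cs=[[*(F+[c*x-s*y,s*x+c*y]),.02] for x,y in((-.152,.15),(-.152,-.14))]
print(proj("scene",cs))
c=im[170:260,200:310,::-1].copy()
c=cv2.resize(c,None,fx=6.6,fy=6.6,interpolation=2)
cor=(proj("scene",cs)-[200,170]+.5)*6.6
cv2.line(c,*[tuple(int(v) for v in p) for p in cor],(0,255,0),1)
for dz,col in((0,(0,0,255)),(.013,(255,0,0))):
  for p in proj("scene",[T+[0,-.04,dz],T+[0,.04,dz]]): cv2.circle(c,tuple(int(v) for v in (p-[200,170]+.5)*6.6),3,col,-1)
cv2.imwrite("pics/s2.png",c)
E
```

```text
t7.72 world [0.5255 0.1204 0.0058] fix [-0.1424  0.0411  0.0058] yaw 0.0259 z [ 0.  0. -1.] F [ 0.  -0.1 -0.3] g 0.064 0.0 j [0.14 0.61 1.81 0.   0.72 1.68]
0 [[258.6, 224.0], [276.2, 214.2], [267.5, 219.0]] [[387.0, 225.0], [503.0, 160.0], [446.0, 192.0]]
0.007 [[258.6, 222.5], [276.3, 212.7], [267.6, 217.5]] [[387.0, 215.0], [503.0, 150.0], [446.0, 182.0]]
0.013 [[258.7, 221.2], [276.3, 211.4], [267.6, 216.2]] [[387.0, 206.0], [504.0, 141.0], [446.0, 173.0]]
[[288.27452053 201.4271943 ]
 [223.62175747 239.08867735]]
```

View pics/s2.png

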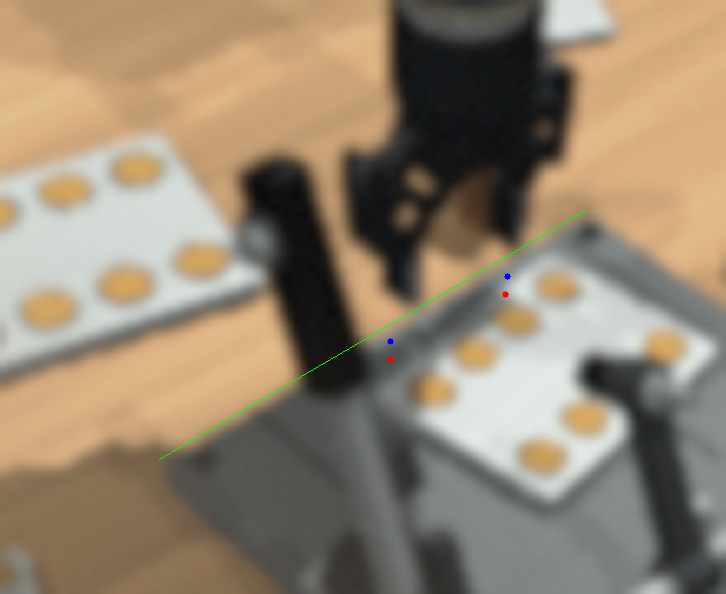

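The fingertips show at (410,295) and (510,235), higher than the projected TCP dots at (390,345) and (505,280). I'll check them with depth.

```bash
python3 - <<'E'
from h import *
im,d=cams.read_camera("scene")
for cx in (261,262):
  for r in range(204,222): print(cx,r,im[r,cx].tolist(),np.round(atd("scene",(cx,r),d[r,cx]),3))
for r in range(196,212): print(276,r,im[r,276].tolist(),np.round(atd("scene",(276,r),d[r,276]),3))
E
```

```text
261 204 [72, 59, 46] [0.535 0.08  0.101]
261 205 [35, 33, 28] [0.536 0.079 0.098]
261 206 [19, 20, 21] [0.539 0.077 0.097]
261 207 [18, 21, 22] [0.542 0.074 0.096]
261 208 [25, 26, 28] [0.541 0.075 0.091]
261 209 [34, 35, 36] [0.539 0.077 0.084]
261 210 [41, 42, 42] [0.535 0.081 0.075]
261 211 [42, 44, 44] [0.535 0.081 0.07 ]
261 212 [43, 45, 46] [0.534 0.082 0.065]
261 213 [44, 45, 45] [0.531 0.084 0.058]
261 214 [59, 55, 51] [0.534 0.082 0.056]
261 215 [102, 87, 71] [0.534 0.083 0.051]
261 216 [152, 125, 97] [0.533 0.084 0.046]
261 217 [179, 149, 116] [0.5   0.113 0.001]
261 218 [169, 146, 121] [0.503 0.11  0.   ]
261 219 [138, 129, 116] [0.523 0.093 0.02 ]
261 220 [108, 109, 105] [0.525 0.091 0.018]
261 221 [94, 98, 96] [0.527 0.089 0.016]
262 204 [60, 50, 41] [0.54  0.08  0.104]
262 205 [33, 30, 28] [0.541 0.079 0.101]
262 206 [28, 27, 23] [0.538 0.082 0.094]
262 207 [41, 37, 33] [0.538 0.082 0.09 ]
262 208 [51, 48, 43] [0.54  0.08  0.088]
262 209 [62, 58, 54] [0.538 0.083 0.08 ]
262 210 [70, 67, 63] [0.538 0.083 0.076]
262 211 [73, 70, 66] [0.539 0.082 0.073]
262 212 [72, 69, 66
[... 375 characters left out ...]
93, 91] [0.53  0.091 0.017]
276 196 [26, 25, 24] [0.527 0.153 0.092]
276 197 [24, 25, 25] [0.527 0.153 0.088]
276 198 [23, 24, 25] [0.53  0.151 0.086]
276 199 [19, 20, 21] [0.527 0.153 0.079]
276 200 [20, 21, 22] [0.528 0.153 0.076]
276 201 [17, 20, 19] [0.529 0.152 0.072]
276 202 [18, 18, 19] [0.531 0.151 0.07 ]
276 203 [17, 20, 20] [0.532 0.15  0.067]
276 204 [20, 20, 20] [0.531 0.152 0.06 ]
276 205 [45, 37, 30] [0.532 0.15  0.058]
276 206 [91, 74, 55] [0.53  0.153 0.05 ]
276 207 [141, 113, 84] [0.529 0.153 0.045]
276 208 [171, 140, 107] [ 0.494  0.189 -0.002]
276 209 [171, 146, 120] [0.5   0.183 0.   ]
276 210 [151, 142, 128] [0.519 0.165 0.018]
276 211 [135, 138, 133] [0.523 0.161 0.018]
```

```bash
python3 -m jog '[-1,0,0,-0.054,0,0,0, -1,0,0,0,0,0,0, -1,0,0,0,0,0,0, -1,0,0,0,0,0,0, -1,0,0,0,0,0,0, -1,0,0,0,0,0,0]' | tr '\n' ' '; python3 - <<'E'
from h import *
st();T=observe()["tool_pos"]
im,d=cams.read_camera("scene"); np.save("d3.npy",d)
h,w=d.shape;vv,uu=np.mgrid[150:260,220:320]
P=np.array([atd("scene",(u,v),d[v,u]) for u,v in zip(uu.ravel(),vv.ravel())])
m=(abs(P[:,0]-T[0])<.05)&(abs(P[:,1]-T[1])<.06)&(P[:,2]>.036)&(P[:,2]<.15)
Q=P[m]
for z in np.arange(.036,.15,.008):
  q=Q[(Q[:,2]>=z)&(Q[:,2]<z+.008)]
  if len(q): print(round(z,3),len(q),q.min(0).round(3),q.max(0).round(3))
print(proj("scene",[T]))
c=cv2.resize(im[150:240,210:320,::-1],None,fx=6.6,fy=6.6,interpolation=2)
cv2.circle(c,tuple(int(v) for v in (proj("scene",[T])[0]-[210,150]+.5)*6.6),3,(0,0,255),-1)
cv2.imwrite("pics/s3.png",c)
E
```

```text
t: 8.57 tool_pos: [0.5253, 0.1203, 0.0595] orientation: [0.0, 1.0, 0.013, -0.0] ft_force: [0.0, -0.8, 0.7] grip_width: 0.0001 finger_force: 0.0 t8.57 world [0.5253 0.1203 0.0595] fix [-0.1427  0.041   0.0595] yaw 0.0258 z [-0.001 -0.    -1.   ] F [ 0.  -0.8  0.7] g 0.000 0.0 j [0.14 0.52 1.79 0.   0.83 1.68]Traceback (most recent call last):
  File "<stdin>", line 5, in <module>
  File "h.py", line 13, in atd
    c,d=ray(n,px);return c+d*dep
        ~~~^^^^^^
  File "h.py", line 7, in ray
    K,k1,Rm,t=cam(n)
              ~~~^^^
  File "h.py", line 5, in cam
    m=cams.camera_model(n);K=np.array(m["mtx"]);Rm=cv2.Rodrigues(np.array(m["rvec"],float))[0];t=np.array(m["tvec"],float);return K,m["k1"],Rm,t
ValueError: time passes only in moves, steps and waits
```

```bash
sed -i 's/^def cam(n)/import functools\n@functools.cache\ndef cam(n)/' h.py; python3 - <<'E'
from h import *
T=observe()["tool_pos"]
im,d=cams.read_camera("scene")
vv,uu=np.mgrid[150:260,220:320]
P=np.array([atd("scene",(float(u),float(v)),d[v,u]) for u,v in zip(uu.ravel(),vv.ravel())])
m=(abs(P[:,0]-T[0])<.05)&(abs(P[:,1]-T[1])<.06)&(P[:,2]>.036)&(P[:,2]<.15)
Q=P[m]
for z in np.arange(.036,.15,.008):
  q=Q[(Q[:,2]>=z)&(Q[:,2]<z+.008)]
  if len(q): print(round(z,3),len(q),q.min(0).round(3),q.max(0).round(3))
c=cv2.resize(im[150:240,210:320,::-1],None,fx=6.6,fy=6.6,interpolation=2)
cv2.circle(c,tuple(int(v) for v in (proj("scene",[T])[0]-[210,150]+.5)*6.6),3,(0,0,255),-1)
cv2.imwrite("pics/s3.png",c)
E
```

```text
0.092 7 [0.533 0.112 0.096] [0.539 0.127 0.1  ]
0.1 15 [0.523 0.106 0.101] [0.539 0.135 0.107]
0.108 16 [0.525 0.104 0.109] [0.54  0.133 0.116]
0.116 17 [0.524 0.104 0.116] [0.538 0.132 0.124]
0.124 10 [0.534 0.103 0.125] [0.541 0.123 0.131]
0.132 16 [0.534 0.092 0.133] [0.542 0.148 0.139]
0.14 40 [0.518 0.086 0.14 ] [0.542 0.153 0.148]
0.148 8 [0.525 0.083 0.148] [0.54  0.144 0.15 ]
```

View pics/s3.png

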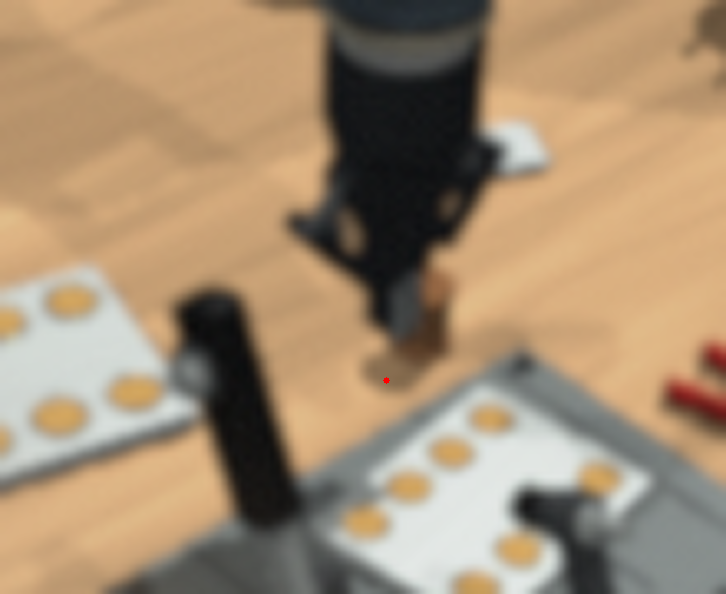

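The shut fingertips really sit about 35 mm above the reported TCP: the tip is at (390,335) and the TCP dot at (387,380). I'll allow for that and let touch calibrate it.

```bash
python3 -m jog '[0.5,-0.008,0,0,0,0,0, 0.5,0,0,0,0,0,0, 0.5,0,0,0.03,0,0,0, 0.5,0,0,0.03,0,0,0, 0.5,0,0,0.012,0,0,0, 0.5,0,0,0,0,0,0]' | tr '\n' ' '; for i in 1 2 3; do python3 -m jog '[0.5,0,0,0.0015,0,0,0, 0.5,0,0,0.0015,0,0,0]' | tr '\n' ' '; echo; done
```

```text
t: 9.43 tool_pos: [0.5173, 0.1201, -0.0123] orientation: [0.0, 1.0, 0.013, -0.0] ft_force: [-0.1, 0.8, 0.1] grip_width: 0.0639 finger_force: 0.0 t: 9.68 tool_pos: [0.5181, 0.1202, -0.0143] orientation: [-0.0, 1.0, 0.013, 0.001] ft_force: [-0.7, -0.1, 1.0] grip_width: 0.0642 finger_force: 0.0 
t: 9.93 tool_pos: [0.5176, 0.1202, -0.018] orientation: [-0.0, 1.0, 0.013, 0.0] ft_force: [-0.2, -0.0, -0.1] grip_width: 0.0638 finger_force: 0.0 
t: 10.18 tool_pos: [0.5177, 0.1202, -0.0197] orientation: [0.0, 1.0, 0.013, -0.0] ft_force: [-12.4, -1.8, 39.7] grip_width: 0.0642 finger_force: 19.7
```

```bash
python3 -m jog '[0.5,0,0,-0.005,0,0,0, 0.5,0.006,0,0,0,0,0, 0.5,0.006,0,0,0,0,0, 0.5,0.006,0,0,0,0,0, 0.5,0.006,0,0,0,0,0, 0.5,0.006,0,0,0,0,0, 0.5,0.006,0,0,0,0,0, 0.5,0.006,0,0,0,0,0, 0.5,0.006,0,0,0,0,0, 0.5,0.006,0,0,0,0,0, 0.5,0.006,0,0,0,0,0, 0.5,0,0,0,0,0,0]' | tr '\n' ' '; cat >> h.py <<'E'
def plate(n="top",z=.03,save=None):
    "bright low-saturation plate on base in ortho image -> fixture pose"
    im=np.mean([cams.read_camera(n)[0] for _ in range(2)],0).astype(np.uint8)[:,:,::-1].copy()
    S=.0007;gx=np.arange(.155,-.165,-S);gy=np.arange(.16,-.21,-S);x,y=np.meshgrid(gx,gy,indexing="ij")
    c,s=np.cos(TH),np.sin(TH);P=np.stack([F[0]+c*x-s*y,F[1]+s*x+c*y,np.full_like(x,z)],-1)
    q=proj(n,P).astype(np.float32).reshape(*x.shape,2);o=cv2.remap(im,q[...,0],q[...,1],cv2.INTER_CUBIC)
    if save: cv2.imwrite(save,o)
    m=(o.max(2)>110).astype(np.uint8);m[:,gy<-.135]=0;m[gx<-.145]=0;m[:,gy>.145]=0
    m=cv2.morphologyEx(m,cv2.MORPH_OPEN,np.ones((9,9)))
    k,l,stt,_=cv2.connectedComponentsWithStats(m);i=1+np.argmax(stt[1:,4])
    r,cc=np.where(l==i);(a,b),(w,h),ang=cv2.minAreaRect(np.stack([cc,r],1).astype(np.float32))
    if ang>45: ang-=90;w,h=h,w
    print(n,"plate fix x %.4f y %.4f yaw %.3f size %.3f(y) %.3f(x)"%(gx[0]-b*S,gy[0]-a*S,-np.radians(ang),w*S,h*S))
E
python3 - <<'E'
from h import *
st();plate("top");plate("scene",save="pics/p1.png")
E
```

```text
t: 11.68 tool_pos: [0.5783, 0.1217, -0.0159] orientation: [-0.0, 1.0, 0.013, 0.001] ft_force: [0.2, -0.5, -0.2] grip_width: 0.0645 finger_force: 0.0 t11.68 world [ 0.5783  0.1217 -0.0159] fix [-0.0897  0.041  -0.0159] yaw 0.0257 z [ 0.001  0.    -1.   ] F [ 0.2 -0.5 -0.2] g 0.064 0.0 j [ 0.13  0.71  1.67 -0.    0.76  1.67]
top plate fix x 0.1382 y 0.0050 yaw -0.000 size 0.279(y) 0.034(x)
scene plate fix x 0.0237 y 0.0050 yaw -0.000 size 0.279(y) 0.263(x)
```

View pics/p1.png

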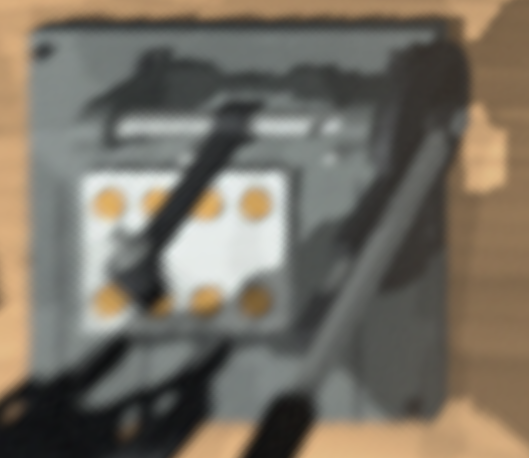

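The push squared the plate: its edges are at about columns 82 to 290 and rows 172 to 332. Now I'll go round to its left side.

```bash
python3 -m jog '[0.5,-0.006,0,0,0,0,0, 0.5,0,0,-0.05,0,0,0, 0.5,0,0,-0.05,0,0,0, 0.5,0,-0.045,0,0,0,-0.1745, 0.5,0,0,0,0,0,-0.1745, 0.5,0,0,0,0,0,-0.1745, 0.5,0,0,0,0,0,-0.1745, 0.5,0,0,0,0,0,-0.1745, 0.5,0,0,0,0,0,-0.1745, 0.5,0,0,0,0,0,-0.1745, 0.5,0,0,0,0,0,-0.1745, 0.5,0,0,0,0,0,-0.1745, 0.5,0.045,0.038,0,0,0,0, 0.5,0,0.038,0,0,0,0,0.5,0,0,0,0,0,0]' | tr '\n' ' ';python3 - <<'E'
from h import *
st()
E
```

```text
t: 13.75 tool_pos: [0.6463, 0.2136, 0.0834] orientation: [0.0, 0.698, 0.716, 0.0] ft_force: [-0.4, -0.6, -0.2] grip_width: 0.0641 finger_force: 0.0 t13.75 world [0.6463 0.2136 0.0834] fix [-0.0193  0.1312  0.0834] yaw 1.5964 z [ 0.001  0.    -1.   ] F [-0.4 -0.6 -0.2] g 0.064 0.0 j [ 0.25  0.71  1.37 -0.    1.06  0.23]
```

```bash
python3 -m jog '[0.5,0,0,0.05,0,0,0, 0.5,0,0,0.035,0,0,0, 0.5,0,0,0.014,0,0,0, 0.5,0,0,0,0,0,0, 0.5,-0.006,0,0,0,0,0, 0.5,-0.006,0,0,0,0,0, 0.5,-0.006,0,0,0,0,0, 0.5,-0.006,0,0,0,0,0, 0.5,-0.006,0,0,0,0,0, 0.5,-0.006,0,0,0,0,0, 0.5,-0.006,0,0,0,0,0, 0.5,-0.006,0,0,0,0,0, 0.5,-0.006,0,0,0,0,0, 0.5,-0.006,0,0,0,0,0, 0.5,-0.006,0,0,0,0,0, 0.5,-0.006,0,0,0,0,0,0.5,0,0,0,0,0,0]' | tr '\n' ' '; for i in 1 2 3 4; do python3 -m jog '[0.5,-0.002,0,0,0,0,0,0.5,0,0,0,0,0,0]' | tr '\n' ' ';echo; done; python3 -c "
from h import *
st()"
```

```text
t: 15.88 tool_pos: [0.6468, 0.1406, -0.0153] orientation: [-0.0, 0.698, 0.716, -0.0] ft_force: [0.2, 0.1, 0.4] grip_width: 0.0642 finger_force: 0.0 t: 16.12 tool_pos: [0.6468, 0.1392, -0.0154] orientation: [-0.0, 0.698, 0.716, -0.0] ft_force: [0.6, 0.3, 0.6] grip_width: 0.0641 finger_force: 0.0 
t: 16.38 tool_pos: [0.647, 0.1373, -0.0152] orientation: [-0.0, 0.698, 0.716, -0.0] ft_force: [-0.3, -0.0, -0.4] grip_width: 0.064 finger_force: 0.0 
t: 16.62 tool_pos: [0.6472, 0.1353, -0.0151] orientation: [0.0, 0.698, 0.716, -0.0] ft_force: [0.4, -0.1, -0.9] grip_width: 0.064 finger_force: 0.0 
t: 16.88 tool_pos: [0.6472, 0.1338, -0.0151] orientation: [-0.0, 0.698, 0.716, 0.0] ft_force: [0.0, 4.7, 0.4] grip_width: 0.064 finger_force: 2.1 
t16.88 world [ 0.6472  0.1338 -0.0151] fix [-0.0204  0.0513 -0.0151] yaw 1.5962 z [ 0.     0.001 -1.   ] F [0.  4.7 0.4] g 0.064 2.1 j [0.13 0.8  1.47 0.   0.87 0.11]
```

```bash
python3 -m jog '[0.5,0.01,0,0,0,0,0, 0.5,0,0,-0.05,0,0,0, 0.5,0,0,-0.05,0,0,0, 0.5,0,-0.043,0,0,0,0, 0.5,0,-0.043,0,0,0,0, 0.5,-0.046,0,0,0,0,0.1745, 0.5,0,0,0,0,0,0.1745, 0.5,0,0,0,0,0,0.1745, 0.5,0,0,0,0,0,0.1745, 0.5,0,0,0,0,0,0.1745, 0.5,0,0,0,0,0,0.1745, 0.5,0,0,0,0,0,0.1745, 0.5,0,0,0,0,0,0.1745, 0.5,0,0,0,0,0,0.1745,0.5,0,0.045,0,0,0,0,0.5,0,0,0,0,0,0]' | tr '\n' ' ';python3 - <<'E'
from h import *
st();plate("scene",save="pics/p2.png")
E
```

```text
t: 18.88 tool_pos: [0.5635, 0.0486, 0.085] orientation: [0.0, 1.0, 0.012, 0.0] ft_force: [-0.3, -0.1, 0.7] grip_width: 0.0642 finger_force: 0.0 t18.88 world [0.5635 0.0486 0.085 ] fix [-0.1064 -0.0316  0.085 ] yaw 0.0239 z [ 0.    -0.001 -1.   ] F [-0.3 -0.1  0.7] g 0.064 0.0 j [ 0.    0.52  1.71 -0.    0.92  1.55]
scene plate fix x 0.0052 y 0.0050 yaw -0.000 size 0.279(y) 0.300(x)
```

View pics/p2.png

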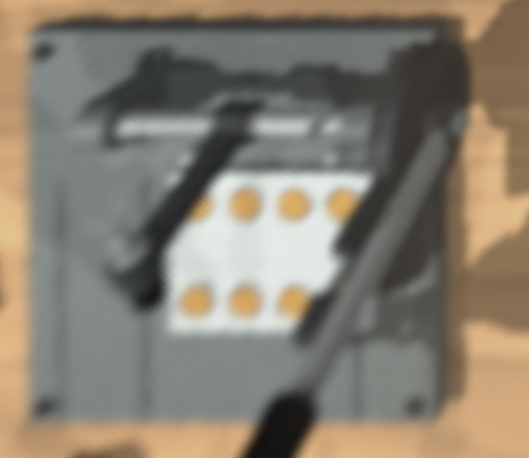

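The plate is square, with its back edge at row 172, about 11 mm short of the dowels. Next is the push to the back.

```bash
python3 -m jog '[0.5,0,0,0.05,0,0,0, 0.5,0,0,0.035,0,0,0, 0.5,0,0,0.015,0,0,0, 0.5,0,0,0,0,0,0, 0.5,0.006,0,0,0,0,0, 0.5,0.006,0,0,0,0,0, 0.5,0.006,0,0,0,0,0, 0.5,0.006,0,0,0,0,0, 0.5,0,0,0,0,0,0]' | tr '\n' ' '; for i in 1 2 3 4; do python3 -m jog '[0.5,0.002,0,0,0,0,0,0.5,0,0,0,0,0,0]' | tr '\n' ' ';echo; done; python3 -c "
from h import *
st()"
```

```text
t: 20.1 tool_pos: [0.5879, 0.0509, -0.015] orientation: [-0.0, 1.0, 0.013, 0.0] ft_force: [-1.0, 0.3, -0.7] grip_width: 0.064 finger_force: 0.0 t: 20.35 tool_pos: [0.5892, 0.051, -0.0152] orientation: [-0.0, 1.0, 0.013, -0.0] ft_force: [-1.0, -0.5, 1.0] grip_width: 0.0641 finger_force: 0.8 
t: 20.6 tool_pos: [0.5914, 0.051, -0.0152] orientation: [0.0, 1.0, 0.013, 0.0] ft_force: [-1.1, 0.2, 0.1] grip_width: 0.0638 finger_force: 0.6 
t: 20.85 tool_pos: [0.5933, 0.0511, -0.0152] orientation: [0.0, 1.0, 0.013, -0.0] ft_force: [-2.4, -0.4, 0.9] grip_width: 0.064 finger_force: 1.1 
t: 21.1 tool_pos: [0.5934, 0.0511, -0.0154] orientation: [0.0, 1.0, 0.013, -0.002] ft_force: [-11.8, -1.0, 7.4] grip_width: 0.064 finger_force: 5.8 
t21.10 world [ 0.5934  0.0511 -0.0154] fix [-0.0764 -0.03   -0.0154] yaw 0.0259 z [-0.005 -0.    -1.   ] F [-11.8  -1.    7.4] g 0.064 5.8 j [ 0.01  0.72  1.66 -0.    0.77  1.55]
```

```bash
python3 -m jog '[0.5,-0.01,0,0,0,0,0, 0.5,0,0,-0.05,0,0,0, 0.5,0,0,-0.05,0,0,0, 0.5,0,-0.048,0,0,0,-0.1745, 0.5,0,0,0,0,0,-0.1745, 0.5,0,0,0,0,0,-0.1745, 0.5,0,0,0,0,0,-0.1745, 0.5,0,0,0,0,0,-0.1745, 0.5,0,0,0,0,0,-0.1745, 0.5,0,0,0,0,0,-0.1745, 0.5,0,0,0,0,0,-0.1745, 0.5,0,0,0,0,0,-0.1745, 0.5,0.052,0,0,0,0,0, 0.5,0,0.033,0,0,0,0, 0.5,0,0.033,0,0,0,0, 0.5,0,0,0.05,0,0,0, 0.5,0,0,0.035,0,0,0, 0.5,0,0,0.015,0,0,0, 0.5,0,0,0,0,0,0]' | tr '\n' ' ';python3 - <<'E'
from h import *
st();plate("scene",save="pics/p3.png")
E
```

```text
t: 23.48 tool_pos: [0.6487, 0.1525, -0.0152] orientation: [-0.0, 0.698, 0.716, -0.0] ft_force: [0.0, -0.7, 0.9] grip_width: 0.0638 finger_force: 0.0 t23.48 world [ 0.6487  0.1525 -0.0152] fix [-0.0185  0.07   -0.0152] yaw 1.5963 z [-0. -0. -1.] F [ 0.  -0.7  0.9] g 0.064 0.0 j [ 0.16  0.81  1.45 -0.    0.88  0.14]
scene plate fix x -0.0624 y -0.0079 yaw -0.588 size 0.131(y) 0.277(x)
```

```bash
python3 -m jog '[0.5,-0.007,0,0,0,0,0, 0.5,-0.005,0,0,0,0,0, 0.5,-0.003,0,0,0,0,0, 0.5,0,0,0,0,0,0]' | tr '\n' ' '; for i in 1 2 3; do python3 -m jog '[0.5,-0.002,0,0,0,0,0,0.5,0,0,0,0,0,0]' | tr '\n' ' ';echo; done; python3 -c "
from h import *
st()"
```

```text
t: 24.08 tool_pos: [0.6492, 0.1372, -0.0149] orientation: [0.0, 0.698, 0.716, 0.0] ft_force: [0.4, 0.3, -0.3] grip_width: 0.0638 finger_force: 0.0 t: 24.32 tool_pos: [0.6491, 0.1355, -0.0152] orientation: [-0.0, 0.698, 0.716, -0.0] ft_force: [-0.7, 0.4, -0.1] grip_width: 0.0637 finger_force: 0.0 
t: 24.58 tool_pos: [0.6492, 0.1339, -0.0151] orientation: [-0.0, 0.698, 0.716, 0.0] ft_force: [0.3, 3.8, -0.4] grip_width: 0.0641 finger_force: 1.7 
t: 24.82 tool_pos: [0.6492, 0.1337, -0.0151] orientation: [-0.001, 0.698, 0.716, 0.001] ft_force: [0.2, 13.4, -1.3] grip_width: 0.0645 finger_force: 7.1 
t24.82 world [ 0.6492  0.1337 -0.0151] fix [-0.0185  0.0512 -0.0151] yaw 1.5964 z [ 0.     0.003 -1.   ] F [ 0.2 13.4 -1.3] g 0.064 7.1 j [0.13 0.81 1.46 0.   0.87 0.1 ]
```

```bash
python3 - <<'E'
from h import *
c,s=np.cos(TH),np.sin(TH)
for n,(u0,u1,v0,v1) in {"scene":(225,275,185,250),"top":(240,310,110,190)}.items():
    d=np.median([cams.read_camera(n)[1] for _ in range(3)],0)
    Q=[]
    for v in range(v0,v1):
        for u in range(u0,u1):
            p=atd(n,(float(u),float(v)),d[v,u]);a=p[:2]-F
            Q.append([c*a[0]+s*a[1],-s*a[0]+c*a[1],p[2]])
    Q=np.array(Q);Q=Q[(Q[:,2]>.1)&(abs(Q[:,1]+.172)<.05)&(abs(Q[:,0])<.1)]
    for z in np.arange(.1,.32,.02):
        q=Q[(Q[:,2]>=z)&(Q[:,2]<z+.02)]
        if len(q): print(n,round(z,2),len(q),"mean",q.mean(0).round(3),"min",q.min(0).round(3),"max",q.max(0).round(3))
P=ray("scene",(239.2,206.));
yl=-.172-.021  # button face plane in fixture
nrm=np.array([-s,c,0]);cc,d=P;k=(yl-nrm[:2]@(cc[:2]-F))/(nrm@d);w=cc+k*d;a=w[:2]-F
print("button",c*a[0]+s*a[1],-s*a[0]+c*a[1],w[2])
E
```

```text
scene 0.12 1 mean [ 0.032 -0.152  0.138] min [ 0.032 -0.152  0.138] max [ 0.032 -0.152  0.138]
scene 0.14 18 mean [ 0.042 -0.161  0.155] min [ 0.033 -0.178  0.141] max [ 0.049 -0.153  0.16 ]
scene 0.16 74 mean [ 0.041 -0.168  0.171] min [ 0.026 -0.178  0.16 ] max [ 0.049 -0.15   0.18 ]
scene 0.18 77 mean [ 0.032 -0.17   0.188] min [ 0.017 -0.179  0.18 ] max [ 0.042 -0.152  0.199]
scene 0.2 44 mean [ 0.024 -0.176  0.21 ] min [ 0.01  -0.185  0.201] max [ 0.032 -0.164  0.22 ]
scene 0.22 92 mean [ 0.017 -0.177  0.23 ] min [-0.003 -0.185  0.22 ] max [ 0.027 -0.162  0.24 ]
scene 0.24 95 mean [ 0.009 -0.177  0.25 ] min [-0.012 -0.185  0.24 ] max [ 0.019 -0.163  0.26 ]
scene 0.26 101 mean [-0.001 -0.18   0.271] min [-0.021 -0.194  0.26 ] max [ 0.009 -0.163  0.28 ]
scene 0.28 127 mean [-0.011 -0.178  0.29 ] min [-0.031 -0.193  0.28 ] max [ 0.001 -0.162  0.3  ]
scene 0.3 10 mean [-0.015 -0.173  0.301] min [-0.018 -0.18   0.3  ] max [-0.012 -0.166  0.301]
top 0.1 50 mean [ 0.056 -0.153  0.109] min [-0.001 -0.173  0.1  ] max [ 0.098 -0.149  0.12 ]
top 0.12 26 mean [ 0.03  -0.156  0.13 ] min [ 0.
[... 259 characters left out ...]
-0.158  0.185] min [ 0.022 -0.17   0.181] max [ 0.037 -0.15   0.193]
top 0.2 2 mean [ 0.01  -0.158  0.216] min [ 0.008 -0.158  0.216] max [ 0.011 -0.158  0.217]
top 0.22 12 mean [ 0.019 -0.166  0.229] min [ 0.013 -0.176  0.22 ] max [ 0.024 -0.158  0.24 ]
top 0.24 13 mean [ 0.005 -0.164  0.252] min [-0.011 -0.179  0.241] max [ 0.016 -0.158  0.259]
top 0.26 22 mean [-0.005 -0.176  0.274] min [-0.022 -0.191  0.261] max [ 0.004 -0.158  0.28 ]
top 0.28 69 mean [-0.021 -0.171  0.293] min [-0.034 -0.19   0.28 ] max [-0.003 -0.158  0.3  ]
top 0.3 6 mean [-0.019 -0.17   0.301] min [-0.02  -0.176  0.3  ] max [-0.017 -0.164  0.301]
button -0.00028754088388411453 -0.19300000000000003 0.28671092972784296
```

```bash
python3 -m jog '[0.5,0.01,0,0,0,0,0, 0.5,0,0,-0.054,0,0,0, 0.5,0,0,-0.054,0,0,0, 1,0,0,-0.054,0,0,0.1745, 1,0,0,-0.054,0,0,0.1745, 1,0,0,-0.054,0,0,0.1745, 1,0,0,-0.055,0,0,0.1745, 1,0,0,0,0,0,0.1745, 1,0,0,0,0,0,0.1745, 1,0,0,0,0,0,0.1745, 1,0,0,0,0,0,0.1745, 1,0,0,0,0,0,0.1745, 1,0.001,0.0468,0,0,0,0, 1,0.001,0.0468,0,0,0,0, 1,0.001,0.0468,0,0,0,0, 1,0.001,0.0468,0,0,0,0, 1,0.001,0.0468,0,0,0,0, 1,0,0,0,0,0,0]' | tr '\n' ' ';python3 - <<'E'
from h import *
st();plate("scene",save="pics/p3.png")
E
```

```text
t: 27.38 tool_pos: [0.6598, -0.0954, 0.3095] orientation: [0.0, 1.0, 0.011, -0.0] ft_force: [-0.4, 1.0, -0.2] grip_width: 0.0853 finger_force: 0.0 t27.38 world [ 0.6598 -0.0954  0.3095] fix [-0.0139 -0.1781  0.3095] yaw 0.0219 z [-0.001 -0.001 -1.   ] F [-0.4  1.  -0.2] g 0.085 0.0 j [-0.21  0.5   1.16 -0.    1.48  1.34]
scene plate fix x 0.0052 y 0.0050 yaw -0.000 size 0.279(y) 0.300(x)
```

```bash
python3 -m jog '[1,0,-0.005,0,0,0,-0.004, 1,0,0,0.04,0,0,0, 1,0,0,0.035,0,0,0, 1,0,0,0.015,0,0,0, 1,0,0,0,0,0,0]' | tr '\n' ' ';python3 - <<'E'
from h import *
st()
E
```

```text
t: 28.1 tool_pos: [0.6599, -0.0865, 0.2197] orientation: [-0.0, 1.0, 0.015, -0.0] ft_force: [0.3, -0.1, 0.9] grip_width: 0.0853 finger_force: 0.0 t28.10 world [ 0.6599 -0.0865  0.2197] fix [-0.0136 -0.1692  0.2197] yaw 0.0307 z [-0.001  0.    -1.   ] F [ 0.3 -0.1  0.9] g 0.085 0.0 j [-0.2   0.55  1.3  -0.    1.3   1.34]
```

```bash
python3 -m jog '[1,0,0.004,0,0,0,0.004, 0,0,0,0,0,0,0, -0.1,0,0,0,0,0,0, -0.5,0,0,0,0,0,0,-1,0,0,0,0,0,0,-1,0,0,0,0,0,0]' 40| tr '\n' ' ';python3 - <<'E'
from h import *
st()
E
```

```text
t: 28.85 tool_pos: [0.66, -0.0895, 0.2206] orientation: [-0.001, 1.0, 0.013, 0.0] ft_force: [-1.5, 8.9, 5.5] grip_width: 0.0249 finger_force: 43.5 t28.85 world [ 0.66   -0.0895  0.2206] fix [-0.0135 -0.1722  0.2206] yaw 0.0268 z [ 0.     0.002 -1.   ] F [-1.5  8.9  5.5] g 0.025 43.5 j [-0.21  0.55  1.29  0.    1.3   1.34]
```

```bash
python3 - <<'E'
import numpy as np
a=np.linspace(1.138,0,21);x=-.235*np.cos(a);z=.235*np.sin(a)
for i in range(20): print(i,"%.2f"%a[i+1],"%.4f,0,%.4f"%(x[i+1]-x[i],z[i]-z[i+1]))
E
```

```text
0 1.08 -0.0120,0,0.0060
1 1.02 -0.0116,0,0.0066
2 0.97 -0.0112,0,0.0073
3 0.91 -0.0108,0,0.0079
4 0.85 -0.0103,0,0.0085
5 0.80 -0.0098,0,0.0091
6 0.74 -0.0093,0,0.0096
7 0.68 -0.0087,0,0.0101
8 0.63 -0.0081,0,0.0106
9 0.57 -0.0075,0,0.0111
10 0.51 -0.0069,0,0.0115
11 0.46 -0.0062,0,0.0118
12 0.40 -0.0055,0,0.0122
13 0.34 -0.0048,0,0.0125
14 0.28 -0.0041,0,0.0127
15 0.23 -0.0034,0,0.0129
16 0.17 -0.0026,0,0.0131
17 0.11 -0.0019,0,0.0132
18 0.06 -0.0011,0,0.0133
19 0.00 -0.0004,0,0.0134
```

```bash
python3 -m jog '[-1,-0.006,0,0.003,0,0,0, -1,-0.006,0,0.003,0,0,0, -1,-0.0058,0,0.0033,0,0,0, -1,-0.0058,0,0.0033,0,0,0, -1,-0.0112,0,0.0073,0,0,0]' | tr '\n' ' ';python3 - <<'E'
from h import *
st()
E
```

```text
t: 29.48 tool_pos: [0.6262, -0.0905, 0.2013] orientation: [-0.001, 1.0, 0.013, 0.002] ft_force: [0.8, 10.0, 4.3] grip_width: 0.0251 finger_force: 43.3 t29.48 world [ 0.6262 -0.0905  0.2013] fix [-0.0473 -0.1723  0.2013] yaw 0.0266 z [ 0.003  0.002 -1.   ] F [ 0.8 10.   4.3] g 0.025 43.3 j [-0.22  0.5   1.42  0.    1.22  1.32]
```

```bash
python3 -m jog '[-1,-0.0108,-0.001,0.0079,0,0,0, -1,-0.0103,0,0.0085,0,0,0, -1,-0.0098,0,0.0091,0,0,0, -1,-0.0093,0,0.0096,0,0,0, -1,-0.0087,0,0.0101,0,0,0, -1,-0.0081,0,0.0106,0,0,0, -1,-0.0075,0,0.0111,0,0,0, -1,-0.0069,0,0.0115,0,0,0, -1,-0.0062,0,0.0118,0,0,0, -1,-0.0055,0,0.0122,0,0,0, -1,-0.0048,0,0.0125,0,0,0]' | tr '\n' ' ';python3 - <<'E'
from h import *
st()
E
```

```text
t: 30.85 tool_pos: [0.5371, -0.093, 0.085] orientation: [-0.0, 1.0, 0.013, 0.0] ft_force: [-1.6, 5.3, 3.1] grip_width: 0.0248 finger_force: 41.8 t30.85 world [ 0.5371 -0.093   0.085 ] fix [-0.1364 -0.1725  0.085 ] yaw 0.0258 z [ 0.     0.001 -1.   ] F [-1.6  5.3  3.1] g 0.025 41.8 j [-0.26  0.49  1.76  0.    0.89  1.29]
```

Tracking the arc well. Now the last part, with a little over-travel.

```bash
python3 -m jog '[-1,-0.0041,0,0.0127,0,0,0, -1,-0.0034,0,0.0129,0,0,0, -1,-0.0026,0,0.0131,0,0,0, -1,-0.0019,0,0.0132,0,0,0, -1,-0.001,0,0.01,0,0,0, -1,0,0,0.007,0,0,0, -1,0,0,0.003,0,0,0, -1,0,0,0.002,0,0,0, -1,0,0,0,0,0,0]' | tr '\n' ' ';python3 - <<'E'
from h import *
st()
E
```

```text
t: 31.98 tool_pos: [0.5235, -0.0933, 0.0107] orientation: [-0.0, 1.0, 0.013, -0.001] ft_force: [-3.8, 5.0, -0.3] grip_width: 0.025 finger_force: 41.6 t31.98 world [ 0.5235 -0.0933  0.0107] fix [-0.15   -0.1725  0.0107] yaw 0.0259 z [-0.002  0.001 -1.   ] F [-3.8  5.  -0.3] g 0.025 41.6 j [-0.26  0.59  1.83  0.    0.73  1.28]
```

```bash
for i in 1 2 3; do python3 -m jog '[-1,0,0,0.001,0,0,0, -1,0,0,0.001,0,0,0, -1,0,0,0,0,0,0]' | tr '\n' ' '; echo; done
```

```text
t: 32.35 tool_pos: [0.5235, -0.0934, 0.0089] orientation: [-0.0, 1.0, 0.013, -0.001] ft_force: [-4.5, 4.3, 2.9] grip_width: 0.0251 finger_force: 41.9 
t: 32.72 tool_pos: [0.5235, -0.0933, 0.0069] orientation: [-0.0, 1.0, 0.013, -0.001] ft_force: [-5.1, 2.8, 3.6] grip_width: 0.0253 finger_force: 42.0 
t: 33.1 tool_pos: [0.5235, -0.0934, 0.005] orientation: [-0.0, 1.0, 0.013, -0.001] ft_force: [-4.6, 4.1, 4.1] grip_width: 0.0252 finger_force: 42.0
```

```bash
for i in 1 2 3 4; do python3 -m jog '[-1,0,0,0.001,0,0,0, -1,0,0,0.001,0,0,0, -1,0,0,0,0,0,0]' | tr '\n' ' '; echo; done
```

```text
t: 33.48 tool_pos: [0.5236, -0.0934, 0.0043] orientation: [-0.0, 1.0, 0.013, -0.001] ft_force: [-12.2, 5.9, 23.9] grip_width: 0.0252 finger_force: 43.7 
t: 33.85 tool_pos: [0.5238, -0.0934, 0.0038] orientation: [-0.0, 1.0, 0.013, -0.001] ft_force: [-18.0, 8.5, 45.1] grip_width: 0.0252 finger_force: 46.2 
t: 34.22 tool_pos: [0.5245, -0.0934, 0.0029] orientation: [-0.0, 1.0, 0.013, 0.0] ft_force: [-21.1, 10.2, 59.3] grip_width: 0.0252 finger_force: 48.3 
t: 34.6 tool_pos: [0.5254, -0.0934, 0.0014] orientation: [0.0, 1.0, 0.013, 0.001] ft_force: [-19.2, 11.4, 60.8] grip_width: 0.0252 finger_force: 49.7
```

```bash
python3 -m jog '[0.3,0,0,-0.004,0,0,0, 0.3,0,0,0,0,0,0, 0.3,0,0,0,0,0,0, 0.3,0,0,0,0,0,0]'|tr '\n' ' '; python3 -m jog '[0.3,0,0,-0.03,0,0,0, 0.3,0,0,-0.05,0,0,0, 0.3,0,0,-0.05,0,0,0, 0.3,-0.05,0,-0.03,0,0,0, 0.3,-0.05,0,0,0,0,0, 0.3,-0.05,0,0,0,0,0,0.3,0,0,0,0,0,0]' | tr '\n' ' ';python3 - <<'E'
from h import *
st()
im,d=cams.read_camera("scene")
cv2.imwrite("pics/end.png",cv2.resize(im[180:320,210:370,::-1],None,fx=4.2,fy=4.2,interpolation=2))
E
```

```text
t: 35.1 tool_pos: [0.5241, -0.0938, 0.0007] orientation: [-0.0, 1.0, 0.013, -0.0] ft_force: [-0.4, -0.8, -0.3] grip_width: 0.0556 finger_force: 0.0 t: 35.98 tool_pos: [0.3719, -0.0973, 0.161] orientation: [-0.0, 1.0, 0.012, -0.001] ft_force: [0.3, -0.0, 0.8] grip_width: 0.0555 finger_force: 0.0 t35.98 world [ 0.3719 -0.0973  0.161 ] fix [-0.3017 -0.1726  0.161 ] yaw 0.0247 z [-0.001  0.    -1.   ] F [ 0.3 -0.   0.8] g 0.056 0.0 j [-0.38  0.1   2.09 -0.    0.96  1.17]
```

View pics/end.png

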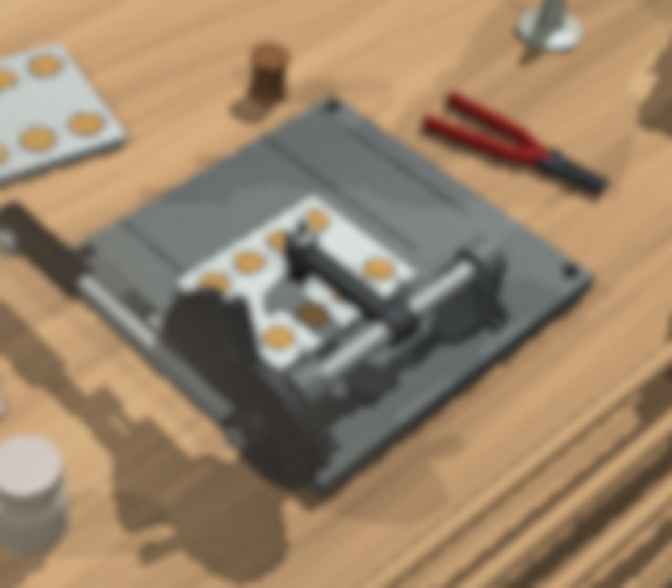

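The final picture shows the lever level, with its grip at (30,240) and the button out at (5,240). The foot is on the plate near (290,270), and the bystanders are where they were. I'll do one numeric check before handing in.

```bash
python3 - <<'E'
from h import *
c,s=np.cos(TH),np.sin(TH)
ims={n:np.mean([cams.read_camera(n)[0] for _ in range(4)],0).mean(2).astype(np.float32) for n in("top","scene")}
def W(x,y,z): return np.stack([F[0]+c*x-s*y,F[1]+s*x+c*y,np.full_like(x,z)],-1)
def edge(n,f,rng,z,sgn):
    t=np.arange(*rng,.0005);x,y=f(t);q=proj(n,W(x+0*t,y+0*t,z)).astype(np.float32)
    v=cv2.remap(ims[n],q[:,0][None],q[:,1][None],cv2.INTER_LINEAR)[0];g=np.gradient(cv2.GaussianBlur(v[None],(9,1),2)[0])*sgn
    return round(float(t[np.argmax(g)]),4)
for n in ims:
    print(n,"front edge x at y:",[(y,edge(n,lambda t:(t,y),(-.1,-.045),.03,1)) for y in(.025,.01,-.01,-.05,-.07)],
     "left edge y at x:",[(x,edge(n,lambda t:(x,t),(.02,.065),.03,-1)) for x in(-.05,-.03,-.01,.01)],
     "base front x:",[edge(n,lambda t:(t,y),(-.17,-.13),.02,-1) for y in(.1,.03,-.05)],"base left y:",[edge(n,lambda t:(x,t),(.13,.17),.02,1) for x in(-.1,-.03,.03)])
d=cams.read_camera("scene")[1];P=np.array([atd("scene",(float(u),float(v)),d[v,u]) for v in range(225,248) for u in range(205,232)])
q=P[(P[:,2]>.05)];print(q.min(0).round(3),q.max(0).round(3))
E
```

```text
top front edge x at y: [(0.025, -0.066), (0.01, -0.066), (-0.01, -0.0665), (-0.05, -0.067), (-0.07, -0.067)] left edge y at x: [(-0.05, 0.043), (-0.03, 0.0425), (-0.01, 0.0425), (0.01, 0.0425)] base front x: [-0.155, -0.156, -0.157] base left y: [0.153, 0.153, 0.1535]
scene front edge x at y: [(0.025, -0.0645), (0.01, -0.0645), (-0.01, -0.0645), (-0.05, -0.0645), (-0.07, -0.065)] left edge y at x: [(-0.05, 0.043), (-0.03, 0.042), (-0.01, 0.0415), (0.01, 0.042)] base front x: [-0.1495, -0.1475, -0.149] base left y: [0.148, 0.15, 0.15]
[ 0.504 -0.502  0.054] [ 1.202 -0.081  0.849]
```

```bash
python3 -c "
from bench import ticket
print(ticket.hand_in())"
```

```text
the job is handed in; nothing more can be done
None
```

I pushed the plate home against both dowels and the end stop, swung the lever down to its stop with the button squeezed in, let go and handed the job in; the last picture shows the lever level, the button out and the foot on the plate, but I had no direct reading of the latch or foot force and the hand-in returned no verdict.

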